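Re-rack four sample bottles back to front

ROBOT

A 6-joint arm with a two-finger parallel gripper is mounted at the origin on the work surface. World frame = base frame: x ahead of the robot, y to its left, z up, the work surface at z = 0. Lengths are in mm, angles in degrees, forces in N, time in s.
With the tool pointing down it reaches from about 300 to 850 mm from the base axis. Payload 4.2 kg.
Tool frame: the origin (TCP) lies midway between the tips of the shut fingers; the grasp point (between the pads) lies 19 mm behind it (env.grasp_offset is the distance from the TCP to the grasp point, in mm); z points along the fingers, y is the line along which they close (so a half turn about z gives the same grasp; the last joint's range is limited). The gripper opens to 91 mm and grips with 3 to 60 N. Pads are 32 mm wide; open, the fingers measure 118 mm over their backs; the gripper's body (76 mm by 178 mm) begins 60 mm behind the grasp point.
Start: joints at [-70.015, 18.312, 89.639, -0, 72.044, -1.146], TCP at [207.29, -536.353, 213.976] pointing down, gripper open.
Joint ranges: [-177.97, 177.97], [-48.28, 115.42], [12.27, 149.76], [-77.06, 257.06], [2.81, 150.46], [-146.56, 146.56]. Speed limits (degrees/s): [147.25, 147.25, 180, 180, 180, 180].

INTERFACE

Orientations are given as [roll, pitch, yaw] about the fixed x, y, z axes, in that order (R = Rz(yaw) Ry(pitch) Rx(roll)).
In Python, from workcell import env, optics gives the robot as it stands. The module is installed in compiled form; this text tells all that it offers.
- The arm moves only by the tool send_rows, never from a script. Its argument "targets" is a list that holds one entry, the list of rows, each a list of 7 numbers: the turn, a rotation vector about the world's x, y, z scaled (see below), then the shift along the world's x, y, z scaled (see below), then the closure, from -1 (fully open) to 1 (shut). In form: [[[rx, ry, rz, x, y, z, gripper], ...]]. A call has 1 to 12 rows; each row shifts and turns the commanded pose from where the row before left it; what a row does not reach is not made up. The controller multiplies each number of a shift by 0.2 m and each number of a turn by pi/2 rad. A row lasts 1/10 s, in which the tool goes at most 50 mm and 8.59 degrees, less where a joint would pass 70% of its speed; a pose out of reach is approached as far as the arm can. A call with a number of a shift or a turn outside -1 to 1 is refused whole. A call with a gripper value outside its range is refused whole. The fingers move at their own pace and stop on an object; "grip_force" is the grip in N (left out, the last holds). Time passes only in rows, so rows that do not move let the fingers close. It gives the time, the measured TCP pose, the force, the opening and the grip force at its end, in the units of the state.
- env.state(): the state, without advancing time (a new reading comes with each control period).
- optics.grab_frame(name): name is "scene" or "side" or "wrist"; returns (picture, depth): 384x512x3 uint8, red, green, blue; 384x512 float32, mm along the optical axis (not along the pixel's ray), 0 where there is no reading.
- optics.camera_info(name): a dict with "camera_matrix" (3x3 intrinsics, pixels), "k1" (the pictures are not rectified: a ray, as slopes to the right and down, at radius r is drawn at 1 + k1 r^2 times it, then the intrinsics apply), "R" (3x3) and "t" (3): a world point X has camera coordinates R X + t; the wrist camera has in their place "mount" (4x4, takes a point from camera to tool coordinates, whose origin is the TCP and whose axes are the flange's). Camera axes: x right, y down, z forward; pixel columns grow to the right and rows downward; lengths in mm; the calibration is good to about 2 mm. A picture is of the moment at which its call begins: read the wrist's pose just before it. camera_info takes no time and is no camera call.
- env.job_done(): hands the job in; it is judged then, once.
Trained networks look in the newest picture that a camera, given by its name, has taken for a name from the list of things; names that differ only in an ending like _2 or _b are one class to them, and where a whole thing is asked for, a point or a joint stands for the part that bears it (a point fixed in the world has none). Each returns a list of dicts, best first, with "conf" (0 to 1); they miss things now and then, are a little off and sometimes report something else, mostly with a low value. They report only what shows in the picture. A call takes as long as a camera call. They do not tell look-alikes from the thing itself.
- optics.silhouettes(camera, name): "mask" (384x512 bool, what is visible of it) and "at" ([column, row] in pixels, amid what is visible of it).
- optics.place_of(camera, name): "at" ([column, row] in pixels: a listed point, or the origin of a listed thing).
The state is a dict: "time_s": time; "qpos": joint angles; "qvel": joint speeds; "effort": joint torques, N m; "ee_pos": TCP position; "ee_rot": TCP orientation; "force": force on the tool from outside, world axes, zero at the start; "torque": the same for the moment, N m; "gripper_width": finger opening in mm; "gripper_force": force on a finger pad.
Only numpy, scipy, OpenCV 4.12 (cv2) and the standard library are available. Lean on these libraries where they do the work, as an engineer would, in place of code of your own. Each camera call takes 0.05 s, during which the arm holds its last target. There are 200 camera calls.

TASK

Move the four sample bottles from the rack with the blue cups into the empty grey rack in reverse order, counted from the handles: the bottle beside the old rack's handle goes into the cell farthest from the new rack's handle, and so on until the one farthest from the old handle stands beside the new one. Keep the bottles upright and set each down gently in its own cell, without dropping it. Leave the timer, the wash bottle and the box of pipette tips where they are.

Things in the scene. Friction and masses are not known exactly. Their poses are not given: they have to be found in the camera images.
- old_rack: Fixed rack, base 224 x 52 mm, four blue cups on an aluminium plate, all holding a bottle at the start. Origin on the table, mid-row; x along the row to the handle end, z up; turned any way. Four cells at x = -72, -24, 24, 72 mm, y = 0, 43.6 mm square inside, floor 6 mm and rim 16 mm above the table. Dark loop handle at x = 112 mm, 34 mm wide and high.
- new_rack: Fixed rack, base 224 x 52 mm, all grey plastic, empty at the start. Origin on the table, mid-row; x along the row to the handle end, z up; turned any way. Four cells at x = -72, -24, 24, 72 mm, y = 0, 43.6 mm square inside, floor 6 mm and rim 16 mm above the table. Dark loop handle at x = 112 mm, 34 mm wide and high.
- vial_c (a point): Tall vial: plain amber glass cylinder 26 mm in diameter with a flat black cap 27 mm in diameter from 66 mm up to the top; 84 mm high in all, about 70 g. Loose, upright, in one of old_rack's cells (any of the four). This point is its centre, half-way up, 42 mm above its underside; z up along its axis.
- jar_c (a point): Short jar: clear glass cylinder 28 mm in diameter, 40 mm high, with a wide aluminium cap 30 mm in diameter and 16 mm high; 56 mm high in all, about 60 g. Loose, upright, in one of old_rack's cells (any of the four). This point is its centre, half-way up, 28 mm above its underside; z up along its axis.
- dropper_c (a point): Dropper bottle: white plastic cylinder 26 mm in diameter up to 54 mm, then a shoulder and a thin pointed nozzle; 78 mm high in all, about 50 g. Loose, upright, in one of old_rack's cells (any of the four). This point is its centre, half-way up, 39 mm above its underside; z up along its axis.
- square_c (a point): Square bottle: amber glass with a 26 x 26 mm square body 54 mm high and a narrow black cap 18 mm in diameter; 66 mm high in all, about 65 g; its sides are within 0.15 rad of parallel to the old rack's; x and y of this point are normal to its sides. Loose, upright, in one of old_rack's cells (any of the four). This point is its centre, half-way up, 33 mm above its underside; z up along its axis.
- cup_vial: Blue square open cup, outside 47.6 x 47.6 x 12 mm, walls and floor 2 mm, fixed on old_rack: the one in which the tall vial stands at the start (it stays there when the bottle has gone). Origin under its centre, 4 mm above the table.
- cup_jar: Blue square open cup, outside 47.6 x 47.6 x 12 mm, walls and floor 2 mm, fixed on old_rack: the one in which the short jar stands at the start (it stays there when the bottle has gone). Origin under its centre, 4 mm above the table.
- cup_dropper: Blue square open cup, outside 47.6 x 47.6 x 12 mm, walls and floor 2 mm, fixed on old_rack: the one in which the dropper bottle stands at the start (it stays there when the bottle has gone). Origin under its centre, 4 mm above the table.
- cup_square: Blue square open cup, outside 47.6 x 47.6 x 12 mm, walls and floor 2 mm, fixed on old_rack: the one in which the square bottle stands at the start (it stays there when the bottle has gone). Origin under its centre, 4 mm above the table.
- timer: Bystander: white laboratory timer lying flat, 75 x 100 x 24 mm, beyond the racks. Origin under its centre.
- wash_bottle: Bystander: white wash bottle with a blue cap, 64 mm in diameter, 165 mm high, at the left. Origin under its centre.
- tip_box: Bystander: red box of yellow pipette tips, 85 x 120 x 54 mm, at the right. Origin under its centre.
Mind the look-alikes: they are no part of the job. Leave any pink look-alike of the cup_dropper alone. Leave any orange look-alike of the cup_jar alone.

How it is judged:
By the outcome, as a careful person would: the job done as asked, in the order asked, and still so for the second after the job is handed in, with the robot touching nothing.
It also fails if it takes over 109 s, if anything falls off the work surface, if the arm or the gripper's body presses on something with over 40 N, if the wrist force passes 120 N, or if a joint passes its speed limit or range.

## Working session

There is one attempt and no reset: what is moved stays moved. The work goes in short steps, Python scripts to look and compute and a tool call to move; the robot and the scene stay as the last step left them, time stands still between calls to the robot, and variables do not carry over. Pictures are saved under pics/ and viewed, at most 14 in all, crops included, and the job is handed in when it is done.

Besides the shell and the picture viewer there is one more tool, called after "Call:" as name(argument=value, ...), one argument or row to a line, values as JSON. send_rows: Moves the arm, as the interface text tells. Its arguments: {"type":"object","properties":{"targets":{"type":"array"},"grip_force":{"type":"number"}},"required":["targets"]}

```bash
mkdir -p pics; cat > h.py <<'E'
import numpy as np, cv2
from workcell import env, optics
from scipy.spatial.transform import Rotation as Ro
def pose(name):
    c=optics.camera_info(name)
    if 'R' in c: return c,np.array(c['R']),np.array(c['t'])
    s=env.state(); M=np.eye(4); M[:3,:3]=Ro.from_euler('xyz',s['ee_rot'],degrees=True).as_matrix(); M[:3,3]=s['ee_pos']
    W=M@np.array(c['mount']); R=W[:3,:3].T
    return c,R,-R@W[:3,3]
def rays(c,uv):
    K=np.array(c['camera_matrix']); 
    return cv2.undistortPoints(np.array(uv,float).reshape(-1,1,2),K,np.array([c['k1'],0,0,0.])).reshape(-1,2)
def on_plane(P,uv,z):
    c,R,t=P; d=np.c_[rays(c,uv),np.ones(len(rays(c,uv)))]@R; o=-R.T@t
    return o+d*((z-o[2])/d[:,2])[:,None]
def cloud(P,depth,mask):
    c,R,t=P; v,u=np.nonzero(mask&(depth>0)); r=rays(c,np.c_[u,v]); z=depth[v,u][:,None]
    return (np.c_[r,np.ones(len(r))]*z-t)@R
def save(n,im): cv2.imwrite('pics/'+n,im[:,:,::-1])
E
python3 - <<'E'
from h import *
print(env.state(),env.grasp_offset)
ims=[]
for n in('scene','side'):
    P=pose(n); im,d=optics.grab_frame(n); save(n+'.png',im); np.savez(n,im=im,d=d)
    print(n,(-P[1].T@P[2]).round())
    for o,z in [('old_rack',0),('new_rack',0),('vial_c',48),('jar_c',34),('dropper_c',45),('square_c',39),('cup_vial',4),('cup_jar',4),('cup_dropper',4),('cup_square',4),('timer',0),('wash_bottle',0),('tip_box',0)]:
        for r in optics.place_of(n,o)[:3]: print(o,round(r['conf'],2),np.round(r['at']),on_plane(P,[r['at']],z)[0].round(1)[:2])
E
```

```text
{'time_s': 0.0, 'qpos': array([-7.00161637e+01,  1.83495073e+01,  8.97083848e+01, -1.29728483e-03,
        7.20426957e+01, -1.14698193e+00]), 'qvel': array([ 0.0514727 ,  0.03255087,  0.0523975 , -0.01775416, -0.0992288 ,
       -0.02494674]), 'effort': array([ 7.39522766e-04, -4.12462771e+01, -2.31974727e+01,  7.27389241e-02,
        4.58810362e-02, -1.67988305e-04]), 'ee_pos': array([ 207.09311354, -535.85479941,  213.12826126]), 'ee_rot': array([-1.79899408e+02, -7.80354055e-04,  2.11312186e+01]), 'force': array([ 0.10015824, -0.03647784,  0.22643641]), 'torque': array([-0.04549104,  0.00578091,  0.0219143 ]), 'gripper_force': 0.0, 'gripper_width': 91.0590224316512} 18.8
scene [954. 451. 739.]
old_rack 0.62 [313. 231.] [534.7 146. ]
new_rack 0.94 [254. 160.] [ 502.3 -151.1]
new_rack 0.64 [286. 230.] [588.1 102.7]
new_rack 0.49 [305. 232.] [553.4 135.1]
vial_c 0.62 [305. 222.] [558.  133.9]
jar_c 0.59 [347. 228.] [479.9 202.6]
dropper_c 0.75 [327. 226.] [522.2 173.2]
dropper_c 0.57 [189. 247.] [821.2  27.8]
square_c 0.59 [291. 224.] [584.2 114. ]
cup_vial 0.61 [306. 232.] [552.5 13
[... 550 characters left out ...]
.2 -171.6]
vial_c 0.66 [260. 226.] [548.2 149.9]
vial_c 0.59 [272. 235.] [511.  177.8]
jar_c 0.65 [284. 245.] [475.4 192.7]
dropper_c 0.56 [271. 236.] [513.3 180.9]
square_c 0.59 [249. 216.] [590.4 109.2]
cup_vial 0.46 [261. 235.] [548.7 140.7]
cup_jar 0.78 [322. 262.] [373.7 204.3]
cup_dropper 0.58 [274. 244.] [505.9 166.5]
cup_dropper 0.53 [253. 289.] [527.7 324. ]
cup_square 0.71 [282. 253.] [479.8 194.6]
cup_square 0.64 [250. 226.] [586.5 109.1]
timer 0.6 [192. 194.] [8.049e+02 1.000e-01]
timer 0.19 [249. 218.] [599.3  76.2]
wash_bottle 0.63 [246. 323.] [521.9 418.1]
wash_bottle 0.22 [268. 239.] [527.4 149.2]
tip_box 0.67 [293. 137.] [ 542.5 -406.1]
tip_box 0.51 [272. 237.] [519.2 139.6]
```

View pics/scene.png

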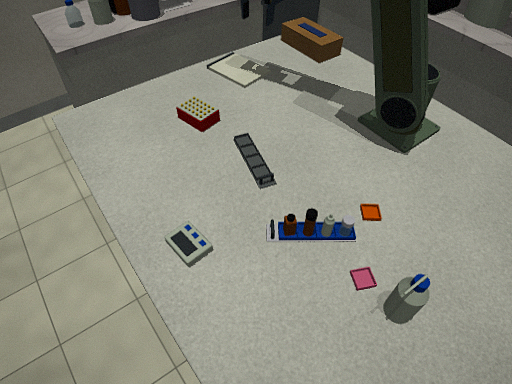

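View pics/side.png

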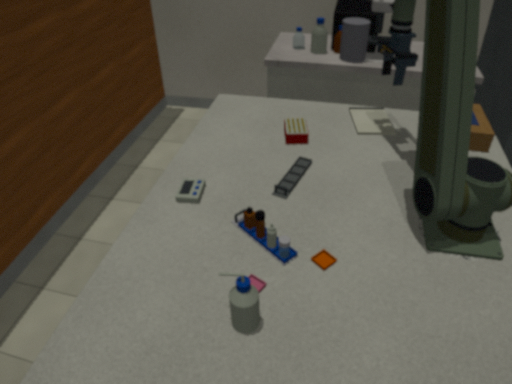

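The scene view shows the old rack's handle at the left (272,230), and then in order the square bottle (290,225), vial (310,220), dropper (328,226) and jar (347,228). The new rack runs from (240,138) to (268,185), with its handle apparently at (266,181). Orange and pink look-alike cups lie nearby.

```bash
python3 - <<'E'
from h import *
c=optics.camera_info('wrist');print(np.round(c['mount'],2),np.round(c['camera_matrix']),c['k1'])
P=pose('scene');p=on_plane(P,[[240,137],[267,182]],10);print(p.round())
P=pose('side');p=on_plane(P,[[308,160],[281,191],[238,219],[290,257]],10);print(p.round())
E
```

```text
[[   0.     -0.97   -0.24   68.25]
 [   1.      0.     -0.     -0.31]
 [   0.     -0.24    0.97 -170.54]
 [   0.      0.      0.      1.  ]] [[284.   0. 254.]
 [  0. 284. 192.]
 [  0.   0.   1.]] -0.04060358677051519
[[ 483. -250.   10.]
 [ 532.  -49.   10.]]
[[ 466. -248.   10.]
 [ 528.  -57.   10.]
 [ 627.   96.   10.]
 [ 457.  210.   10.]]
```

Call:
send_rows(
  targets=[
    [[0, 0, 0, 0.16, 0.2, 0.05, -1], [0, 0, 0, 0.16, 0.2, 0.05, -1], [0, 0, 0, 0.16, 0.2, 0.05, -1], [0, 0, 0, 0.16, 0.2, 0.05, -1], [0, 0, 0, 0.16, 0.2, 0.05, -1], [0, 0, 0, 0.16, 0.2, 0.05, -1], [0, 0, 0, 0.16, 0.2, 0.05, -1], [0, 0, 0, 0.16, 0.2, 0.05, -1], [0, 0, 0, 0.12, 0.2, 0.05, -1], [0, 0, 0, 0, 0, 0, -1], [0, 0, 0, 0, 0, 0, -1]],
  ],
)

```text
time_s: 2.5
ee_pos: [476.8, -189.1, 300.7]
ee_rot: [180.0, 0.0, 21.3]
force: [0.2, -0.5, -0.4]
gripper_width: 91.0
gripper_force: 0.0
```

```bash
cat > w.py <<'E'
import sys
from h import *
n=sys.argv[1]
s=env.state(); P=pose('wrist'); im,d=optics.grab_frame('wrist'); save(n+'.png',im); np.savez(n,im=im,d=d,R=P[1],t=P[2])
print(s['ee_pos'].round(1),s['ee_rot'].round(1))
for o in sys.argv[2:]:
    o,z=o.split(':')
    for r in optics.place_of('wrist',o)[:2]: print(o,round(r['conf'],2),np.round(r['at']),on_plane(P,[r['at']],float(z))[0].round(1)[:2])
E
python3 w.py w1 new_rack:0
```

```text
[ 476.8 -189.1  300.7] [180.    0.   21.3]
new_rack 0.56 [247. 144.] [ 500.5 -166.4]
```

View pics/w1.png

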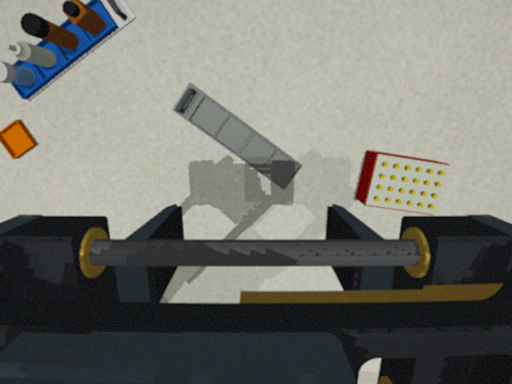

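The wrist view shows the new rack from its handle at (185,97) to its far end at (290,178), with four empty cells.

```bash
cat > rack.py <<'E'
import sys
from h import *
f=sys.argv[1]; cx,cy=map(float,sys.argv[2:4])
D=np.load(f+'.npz'); c=optics.camera_info('wrist' if 'R' in D else f)
P=(c,D['R'],D['t']) if 'R' in D else pose(f)
X=cloud(P,D['d'],np.ones((384,512),bool)); X=X[np.hypot(X[:,0]-cx,X[:,1]-cy)<135]
print(len(X),'table z',np.median(X[abs(X[:,2])<12,2]).round(2))
for lo,hi in((4,25),(9,22)):
    Q=X[(X[:,2]>lo)&(X[:,2]<hi)]
    (x,y),(a,b),th=cv2.minAreaRect(Q[:,:2].astype(np.float32)); print(lo,len(Q),round(x,1),round(y,1),round(a,1),round(b,1),round(th,2))
E
python3 rack.py w1 501 -158; for n in scene side; do python3 rack.py $n 501 -158;done
python3 - <<'E'
from h import *
D=np.load('w1.npz');P=(optics.camera_info('wrist'),D['R'],D['t'])
print(on_plane(P,[[190,83],[174,109],[301,164],[285,190]],10).round(1))
m=optics.silhouettes('wrist','new_rack')
for r in m[:2]:
    v,u=np.nonzero(r['mask']);q=on_plane(P,np.c_[u,v],11)[:,:2].astype(np.float32);print(r['conf'],cv2.minAreaRect(q))
E
```

```text
92599 table z -0.01
4 3839 506.3 -149.9 223.1 52.4 75.67
9 766 504.5 -155.8 208.5 48.0 75.23
4383 table z -0.99
4 662 506.7 -148.7 224.1 50.7 75.13
9 267 504.8 -153.7 213.5 49.5 75.15
3032 table z 0.05
4 575 516.6 -146.3 229.7 159.1 43.03
9 229 504.0 -153.4 217.3 49.7 75.4
[[ 557.2  -51.3   10. ]
 [ 511.4  -40.1   10. ]
 [ 503.7 -260.7   10. ]
 [ 453.7 -253.2   10. ]]
0.74 ((506.3860778808594, -150.92063903808594), (221.96482849121094, 51.63284683227539), 75.67902374267578)
0.25 ((590.6981201171875, 128.9463348388672), (68.44881439208984, 34.524776458740234), 76.45526123046875)
```

Call:
send_rows(
  targets=[
    [[0, 0, 0.094, 0.036, 0.108, 0, -1], [0, 0, 0.094, 0.036, 0.108, 0, -1], [0, 0, 0.094, 0.036, 0.108, 0, -1], [0, 0, 0.094, 0.036, 0.108, 0, -1], [0, 0, 0.094, 0.036, 0.108, 0, -1], [0, 0, 0.094, 0.036, 0.108, 0, -1], [0, 0, 0.094, 0.036, 0.108, 0, -1], [0, 0, 0.094, 0.036, 0.108, 0, -1], [0, 0, 0.094, 0.036, 0.108, 0, -1], [0, 0, 0.094, 0.036, 0.108, 0, -1], [0, 0, 0.094, 0.036, 0.108, 0, -1], [0, 0, 0.094, 0.036, 0.108, 0, -1]],
  ],
)

```text
time_s: 3.85
ee_pos: [563.1, 68.4, 300.3]
ee_rot: [-180.0, -0.0, 122.8]
force: [0.6, 0.5, -1.1]
gripper_width: 91.4
gripper_force: 0.0
```

Call:
send_rows(
  targets=[
    [[0, 0, 0.094, 0.036, 0.108, 0, -1], [0, 0, 0.094, 0.036, 0.108, 0, -1], [0, 0, 0, 0, 0, 0, -1], [0, 0, 0, 0, 0, 0, -1]],
  ],
)

```text
time_s: 4.25
ee_pos: [577.3, 111.2, 300.1]
ee_rot: [-179.9, -0.0, 139.4]
force: [-0.5, -0.4, -1.1]
gripper_width: 91.0
gripper_force: 0.0
```

```bash
python3 w.py w2 old_rack:0 square_c:39 vial_c:48 dropper_c:45 jar_c:34; python3 rack.py w2 532 150
python3 - <<'E'
from h import *
D=np.load('w2.npz');P=(optics.camera_info('wrist'),D['R'],D['t'])
for o in('old_rack','square_c','vial_c','dropper_c','jar_c'):
  for r in optics.silhouettes('wrist',o)[:1]:
    X=cloud(P,D['d'],r['mask']); 
    for lo,hi in ((4,16),(25,58),(50,59),(60,70),(70,80),(84,95)):
      Q=X[(X[:,2]>lo)&(X[:,2]<hi),:2].astype(np.float32)
      if len(Q)>20: print(o,round(r['conf'],2),lo,hi,len(Q),np.round(Q.mean(0),1),np.round(np.r_[cv2.minAreaRect(Q)[0],cv2.minAreaRect(Q)[1],cv2.minAreaRect(Q)[2]],1), X[:,2].max().round(1))
E
```

```text
[577.3 111.2 300.1] [-179.9   -0.   139.4]
square_c 0.61 [257. 174.] [588.3 106.8]
vial_c 0.85 [262. 145.] [558.8 142.2]
vial_c 0.68 [256. 140.] [547.9 139.8]
dropper_c 0.79 [259. 107.] [515.5 173.4]
jar_c 0.7 [256.  76.] [478.8 199.5]
93462 table z -0.11
4 2611 569.7 179.9 136.7 221.6 53.67
9 773 564.3 185.1 134.7 206.8 53.69
old_rack 0.7 4 16 147 [618.  90.] [621.1  88.7  50.8  30.6  50.2] 35.1
old_rack 0.7 25 58 130 [622.5  88.4] [622.8  87.7  40.5   8.   54.7] 35.1
square_c 0.88 4 16 27 [593.5 113.5] [590.1 111.9  33.2  30.4  56.1] 73.7
square_c 0.88 25 58 63 [578.8 118.2] [584.9 114.7  26.   17.7  60.7] 73.7
square_c 0.88 50 59 60 [581.9 114.5] [587.7 113.3  25.9  23.8  61.9] 73.7
square_c 0.88 60 70 52 [586.8 115.7] [588.7 114.2  22.7  24.   57.8] 73.7
square_c 0.88 70 80 114 [588.7 112.9] [589.1 112.9  15.8  16.4  50.2] 73.7
vial_c 0.83 84 95 309 [551.7 143.2] [551.8 143.2  24.   25.2  49.3] 92.7
dropper_c 0.6 60 70 153 [514.9 170.8] [514.2 171.3  23.7  24.2  49.4] 84.5
dropper_c 0.6 70 80 95 [514.8 171.4] [514.9 171.5  13.6  15.7  49.4] 84.5
jar_c 0.97 25 58 35 [486.7 191.1] [484.9 192.7  28.2  10.4  55.8] 64.0
jar_c 0.97 60 70 398 [476.8 198.2] [476.7 197.9  28.5  28.5  50. ] 64.0
```

View pics/w2.png

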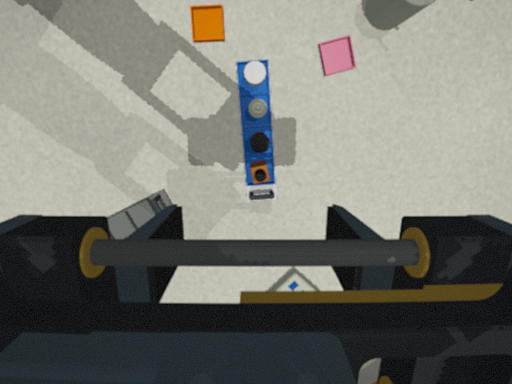

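The wrist view, from the handle at (261,195) outward, shows the square bottle (260,173), vial (259,142), dropper (257,108) and jar (255,72). The order matches the scene view.

```bash
python3 - <<'E'
from h import *
D=np.load('w2.npz');P=(optics.camera_info('wrist'),D['R'],D['t'])
X=cloud(P,D['d'],np.ones((384,512),bool)); 
Q=X[(np.hypot(X[:,0]-589,X[:,1]-113)<24)&(X[:,2]>56)&(X[:,2]<66)]
print(len(Q),cv2.minAreaRect(Q[:,:2].astype(np.float32)), Q[:,2].mean())
im=D['im'][150:205,225:300]; cv2.imwrite('pics/crop.png',cv2.resize(im[:,:,::-1],None,fx=8,fy=8,interpolation=cv2.INTER_CUBIC))
u=np.array([589,113])
E
```

```text
181 ((588.7938842773438, 112.64722442626953), (25.917531967163086, 26.344114303588867), 61.76863479614258) 59.46026659413574
```

View pics/crop.png

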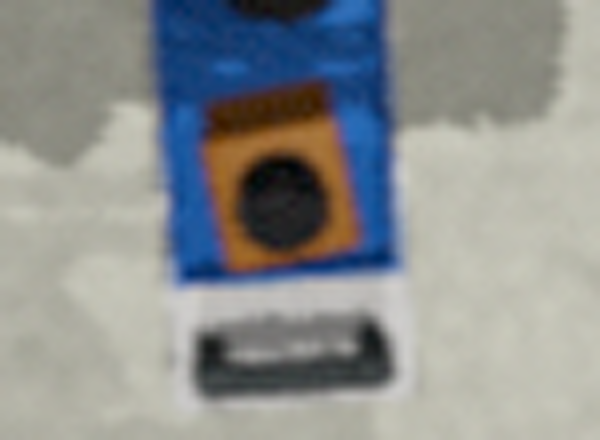

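Call:
send_rows(
  targets=[
    [[0, 0, 0.062, 0.029, 0.004, -0.1, -1], [0, 0, 0.062, 0.029, 0.004, -0.2, -1], [0, 0, 0, 0, 0, -0.25, -1], [0, 0, 0, 0, 0, -0.25, -1], [0, 0, 0, 0, 0, -0.2, -1], [0, 0, 0, 0, 0, 0, -1], [0, 0, 0, 0, 0, 0, -1]],
  ],
  grip_force=15,
)

```text
time_s: 5.5
ee_pos: [589.5, 114.4, 101.2]
ee_rot: [180.0, 0.0, 150.7]
force: [0.5, 0.9, 1.0]
gripper_width: 91.2
gripper_force: 0.0
```

```bash
python3 w.py w3 square_c:39; python3 - <<'E'
from h import *
D=np.load('w3.npz');P=(optics.camera_info('wrist'),D['R'],D['t'])
X=cloud(P,D['d'],np.ones((384,512),bool)); 
Q=X[(np.hypot(X[:,0]-589,X[:,1]-113)<24)&(X[:,2]>56)&(X[:,2]<64)]
print(len(Q),cv2.minAreaRect(Q[:,:2].astype(np.float32)))
E
```

```text
[589.5 114.4 101.2] [180.    0.  150.7]
square_c 0.68 [249. 204.] [588.2 110.5]
575 ((588.1746826171875, 112.48005676269531), (25.56904411315918, 25.766448974609375), 61.27447509765625)
```

View pics/w3.png

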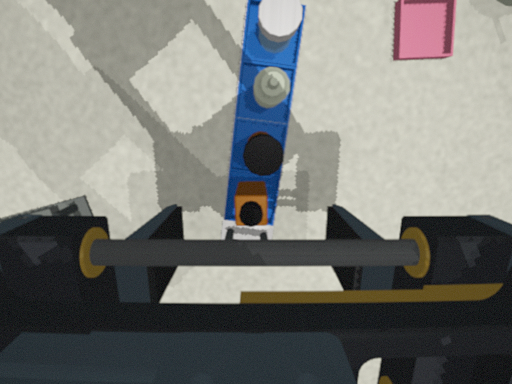

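The square bottle at (251,210) is now square to the fingers and centred, so I'm going down to grasp it.

Call:
send_rows(
  targets=[
    [[0, 0, 0, -0.005, -0.008, -0.15, -1], [0, 0, 0, 0, 0, -0.15, -1], [0, 0, 0, 0, 0, -0.09, -1], [0, 0, 0, 0, 0, 0, -1], [0, 0, 0, 0, 0, 0, 1], [0, 0, 0, 0, 0, 0, 1], [0, 0, 0, 0, 0, 0, 1], [0, 0, 0, 0, 0, 0, 1], [0, 0, 0, 0, 0, 0, 1], [0, 0, 0, 0, 0, 0, 1], [0, 0, 0, 0, 0, 0, 1]],
  ],
)

```text
time_s: 6.7
ee_pos: [587.9, 112.6, 22.6]
ee_rot: [180.0, -0.0, 150.7]
force: [0.2, 0.0, 0.9]
gripper_width: 38.1
gripper_force: 0.0
```

Call:
send_rows(
  targets=[
    [[0, 0, 0, 0, 0, 0, 1], [0, 0, 0, 0, 0, 0, 1], [0, 0, 0, 0, 0, 0, 1], [0, 0, 0, 0, 0, 0, 1], [0, 0, 0, 0, 0, 0, 1]],
  ],
)

```text
time_s: 7.2
ee_pos: [587.9, 112.6, 22.6]
ee_rot: [180.0, -0.0, 150.7]
force: [1.0, -0.3, -1.4]
gripper_width: 25.8
gripper_force: 15.0
```

Call:
send_rows(
  targets=[
    [[0, 0, 0, 0, 0, 0.1, 1], [0, 0, 0, 0, 0, 0.25, 1], [0, 0, 0, 0, 0, 0.25, 1], [0, 0, -0.0928, -0.0553, -0.1845, 0, 1], [0, 0, -0.0928, -0.0553, -0.1845, 0, 1], [0, 0, -0.0928, -0.0553, -0.1845, 0, 1], [0, 0, -0.0928, -0.0553, -0.1845, 0, 1], [0, 0, -0.0928, -0.0553, -0.1845, 0, 1], [0, 0, -0.0928, -0.0553, -0.1845, 0, 1], [0, 0, -0.0928, -0.0553, -0.1845, 0, 1], [0, 0, -0.0928, -0.0553, -0.1845, 0, 1], [0, 0, -0.0928, -0.0553, -0.1845, 0, 1]],
  ],
)

```text
time_s: 8.4
ee_pos: [487.7, -220.9, 142.6]
ee_rot: [180.0, -0.0, 75.2]
force: [0.9, -0.3, -0.5]
gripper_width: 25.8
gripper_force: 15.0
```

Call:
send_rows(
  targets=[
    [[0, 0, 0, 0, 0, 0, 1], [0, 0, 0, 0, 0, 0, 1]],
  ],
)

```text
time_s: 8.6
ee_pos: [488.0, -219.9, 142.5]
ee_rot: [-180.0, -0.0, 75.5]
force: [0.3, 0.1, -0.7]
gripper_width: 25.7
gripper_force: 15.0
```

```bash
python3 w.py w4 new_rack:0; python3 rack.py w4 506 -150
```

```text
[ 488.  -219.9  142.5] [-180.    -0.    75.5]
new_rack 0.8 [255. 132.] [ 502.5 -164.7]
118315 table z -0.02
4 8752 506.8 -146.7 215.3 51.7 75.46
9 1816 505.2 -153.2 201.8 47.8 75.39
```

View pics/w4.png

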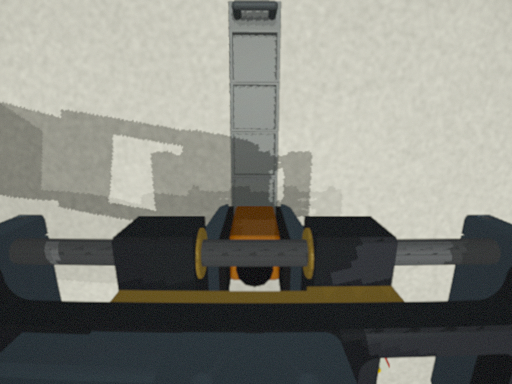

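The rack is centred under the held bottle and its handle is at the far end (254,10). I'm setting the bottle down.

Call:
send_rows(
  targets=[
    [[0, 0, 0, 0.002, 0.002, -0.2, 1], [0, 0, 0, 0, 0, -0.2, 1], [0, 0, 0, 0, 0, -0.12, 1], [0, 0, 0, 0, 0, -0.04, 1], [0, 0, 0, 0, 0, -0.02, 1], [0, 0, 0, 0, 0, -0.01, 1], [0, 0, 0, 0, 0, -0.006, 1], [0, 0, 0, 0, 0, 0, 1], [0, 0, 0, 0, 0, 0, 1]],
  ],
)

```text
time_s: 9.6
ee_pos: [486.9, -218.2, 25.7]
ee_rot: [-179.8, 0.1, 75.8]
force: [-9.7, -0.7, 18.0]
gripper_width: 26.0
gripper_force: 15.0
```

```bash
python3 - <<'E'
from h import *
print(env.state()['force'],env.state()['torque'],env.state()['ee_pos'])
a,_=optics.grab_frame('scene');b,_=optics.grab_frame('side');w,_=optics.grab_frame('wrist')
f=lambda m,u,v,h:cv2.resize(m[v-h:v+h,u-h:u+h],(390,390),interpolation=cv2.INTER_CUBIC)
save('s5.png',np.hstack([f(a,248,148,35),f(b,299,163,35)]))
E
```

```text
[-9.72387184 -0.73823151 18.04217993] [-0.15468561  1.80695594  0.03348778] [ 486.93864259 -218.1637836    25.73312709]
```

View pics/s5.png

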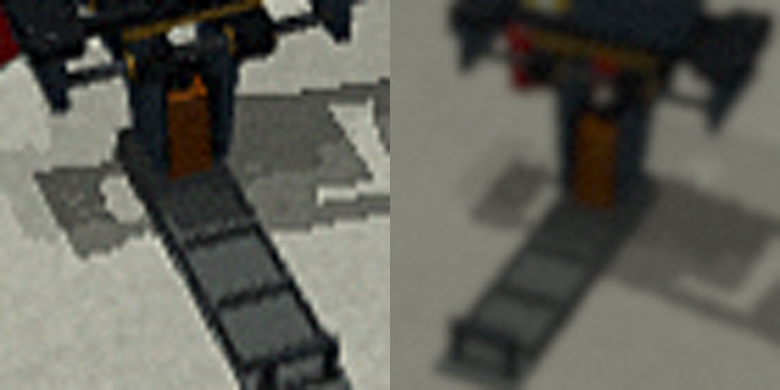

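The bottle is over the cell farthest from the handle, but it touched something about 3 mm early. I'll check the rack's centre along the row from the earlier depth data.

```bash
python3 - <<'E'
from h import *
u=np.array([np.cos(np.radians(75.5)),np.sin(np.radians(75.5))]);v=np.array([-u[1],u[0]])
for f in('w1','w4'):
    D=np.load(f+'.npz');P=(optics.camera_info('wrist'),D['R'],D['t'])
    X=cloud(P,D['d'],np.ones((384,512),bool)); q=X[:,:2]-[506.4,-149.8]; a=q@u;b=q@v
    print(f)
    for lo in range(-128,128,4):
        m=(a>=lo)&(a<lo+4)&(abs(b)<15)
        if m.sum()>3: print(lo+2,np.percentile(X[m,2],[10,50,90]).round(1),end='; ')
    print()
    m=(abs(a)<90)
    for lo in range(-32,32,2):
        k=m&(b>=lo)&(b<lo+2); print(lo+1,np.percentile(X[k,2],[50,85]).round(1),end='; ')
    print()
E
```

```text
w1
-126 [-1.5 -0.2  0.6]; -122 [-1.4 -0.2  0.8]; -118 [-1.2 -0.1  1.2]; -114 [-0.7 -0.   0.9]; -110 [ 6.9 14.9 16.6]; -106 [  5.2 402.2 403. ]; -102 [  6.1 402.5 403.3]; -98 [383.4 401.7 403.1]; -94 [388.2 401.9 403.1]; -90 [331.3 400.8 403.2]; -86 [334.5 356.4 402.9]; -82 [301.7 356.1 370.4]; -78 [  5.5 312.9 328.7]; -74 [4.8 5.9 7. ]; -70 [4.5 5.8 6.8]; -66 [ 4.6  6.4 15.8]; -62 [ 8.  15.2 16.5]; -58 [  5.6 421.4 422. ]; -54 [420.8 421.6 422.3]; -50 [405.7 421.4 422.2]; -46 [405.5 416.5 421.7]; -42 [404.5 419.4 428.6]; -38 [396.4 419.1 428.5]; -34 [395.7 418.3 428.2]; -30 [395.5 417.8 428.2]; -26 [395.3 419.2 428.4]; -22 [395.2 419.3 428.6]; -18 [395.5 420.3 429. ]; -14 [395.6 421.1 429.9]; -10 [395.2 420.  429. ]; -6 [392.9 396.5 419.6]; -2 [  6.7 395.6 396.9]; 2 [  6.1 395.  396.8]; 6 [  5.  393.  395.7]; 10 [4.6 5.9 7.5]; 14 [4.6 6.  6.8]; 18 [4.8 5.6 6.3]; 22 [4.3 5.6 6.8]; 26 [4.5 5.4 7. ]; 30 [ 5.1  6.3 13.4]; 34 [14.6 15.6 16.6]; 38 [4.7 5.5 6.9]; 42 [4.4 5.5 6.6]; 46 [4.8 5.6 6.3]; 50 [4.6 5.9 7.1]; 54 [4.6 5.4 6.5]; 58 [5.  5.7 6.8]; 62 [4.6 5.7 6.9]; 66 [4.8 5.8 6.7]; 70 
[... 1814 characters left out ...]
2.6 3.7 4.6]; 90 [2.8 3.8 4.7]; 94 [ 3.2 16.3 32.9]; 98 [ 3.3 32.7 34.2]; 102 [ 2.8  3.9 31.9]; 114 [-1.3 -0.3  1. ]; 
-31 [244.8 262.8]; -29 [244.8 263. ]; -27 [244.8 262.9]; -25 [245.1 263.1]; -23 [245.1 263.3]; -21 [244.5 263.1]; -19 [244.4 262. ]; -17 [243.7 260.2]; -15 [238.4 263.7]; -13 [237.6 266.4]; -11 [246.6 267.5]; -9 [246.7 267.5]; -7 [247.7 267.4]; -5 [238.9 267.3]; -3 [238.7 267. ]; -1 [238.7 267.6]; 1 [238.9 266.9]; 3 [238.7 267.2]; 5 [246.8 267.4]; 7 [246.4 267.2]; 9 [247.  267.4]; 11 [246.  267.4]; 13 [237.9 266.9]; 15 [238.7 266.4]; 17 [240.2 260.1]; 19 [244.9 267.6]; 21 [245.  268.5]; 23 [244.8 267.9]; 25 [249.9 269.2]; 27 [247.3 269.2]; 29 [245.6 268.6]; 31 [245.8 268.8];
```

The dividers sit at 82, 34, -14, -62 and -110 mm from the plate's middle. The row's origin is therefore 14 mm farther from the handle than I assumed, and the bottle is resting on a divider. I'll lift it and shift it.

Call:
send_rows(
  targets=[
    [[0, 0, 0, 0, 0, 0.05, 1], [0, 0, 0, 0, 0, 0.1, 1], [0, 0, 0, -0.017, -0.068, 0, 1], [0, 0, 0, 0, 0, 0, 1], [0, 0, 0, 0, 0, 0, 1]],
  ],
)

```text
time_s: 10.25
ee_pos: [485.0, -232.7, 52.8]
ee_rot: [-179.9, -0.0, 75.5]
force: [-0.1, -0.7, -2.0]
gripper_width: 26.3
gripper_force: 15.0
```

```bash
python3 - <<'E'
from h import *
s=env.state();print(s['ee_pos'],s['ee_rot'],s['force'],s['gripper_width'])
for n in('scene','side'):
    P=pose(n);im,d=optics.grab_frame(n)
    r=optics.silhouettes(n,'square_c')
    for k in r[:2]:
        X=cloud(P,d,k['mask']);print(n,k['conf'],k['at'],len(X),X.mean(0).round(1),np.percentile(X[:,2],[2,10,50,98]).round(1))
    a=im; u,v=(248,148) if n=='scene' else (299,163)
    o=cv2.resize(im[v-28:v+28,u-28:u+28],(390,390),interpolation=cv2.INTER_CUBIC); b=o if n=='scene' else np.hstack([b,o])
save('s6.png',b)
E
```

```text
[ 485.04061364 -232.69251901   52.7717811 ] [-1.79947944e+02 -2.13397114e-02  7.55367930e+01] [-0.10703149 -0.66791878 -2.04264121] 26.342605300758493
scene 0.61 [244.3, 124.5] 126 [ 486.1 -223.5   77.4] [ 46.6  53.2  78.2 106.4]
side 0.62 [294.1, 177.1] 732 [ 505.1 -143.6    9.1] [ 0.6  2.9  7.  32.5]
```

View pics/s6.png

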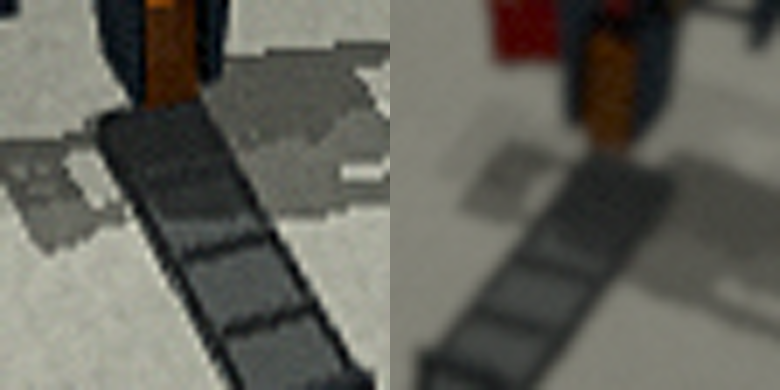

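The bottle now hangs above the end cell, pushed a few mm up in the grip. I'll lower it slowly with a lighter grip so it can level itself on the floor.

Call:
send_rows(
  targets=[
    [[0, 0, 0, 0, 0, -0.06, 1], [0, 0, 0, 0, 0, -0.03, 1], [0, 0, 0, 0, 0, -0.015, 1], [0, 0, 0, 0, 0, 0, 1], [0, 0, 0, 0, 0, 0, 1]],
  ],
  grip_force=6,
)

```text
time_s: 10.95
ee_pos: [485.5, -232.7, 32.3]
ee_rot: [-180.0, -0.0, 75.6]
force: [0.1, 0.1, -0.7]
gripper_width: 25.8
gripper_force: 6.0
```

Call:
send_rows(
  targets=[
    [[0, 0, 0, 0, 0, -0.005, 1], [0, 0, 0, 0, 0, -0.005, 1], [0, 0, 0, 0, 0, 0, 1]],
  ],
)

```text
time_s: 11.25
ee_pos: [485.4, -232.7, 30.5]
ee_rot: [180.0, 0.0, 75.6]
force: [-0.8, 0.6, -1.1]
gripper_width: 25.5
gripper_force: 6.0
```

Call:
send_rows(
  targets=[
    [[0, 0, 0, 0, 0, -0.005, 1], [0, 0, 0, 0, 0, -0.005, 1], [0, 0, 0, 0, 0, 0, 1]],
  ],
)

```text
time_s: 11.55
ee_pos: [485.3, -232.6, 28.3]
ee_rot: [-180.0, -0.0, 75.6]
force: [0.1, 0.4, -1.4]
gripper_width: 25.7
gripper_force: 6.0
```

Call:
send_rows(
  targets=[
    [[0, 0, 0, 0, 0, -0.005, 1], [0, 0, 0, 0, 0, -0.005, 1], [0, 0, 0, 0, 0, 0, 1]],
  ],
)

```text
time_s: 11.85
ee_pos: [485.3, -232.6, 26.2]
ee_rot: [-180.0, -0.0, 75.6]
force: [0.6, 0.1, -0.9]
gripper_width: 25.8
gripper_force: 6.0
```

Call:
send_rows(
  targets=[
    [[0, 0, 0, 0, 0, -0.005, 1], [0, 0, 0, 0, 0, -0.005, 1], [0, 0, 0, 0, 0, 0, 1]],
  ],
)

```text
time_s: 12.15
ee_pos: [485.3, -232.6, 24.3]
ee_rot: [-180.0, -0.0, 75.6]
force: [0.2, -0.0, -0.4]
gripper_width: 26.1
gripper_force: 6.0
```

Call:
send_rows(
  targets=[
    [[0, 0, 0, 0, 0, -0.005, 1], [0, 0, 0, 0, 0, 0, 1]],
  ],
)

```text
time_s: 12.35
ee_pos: [485.3, -232.7, 23.3]
ee_rot: [-180.0, -0.0, 75.6]
force: [0.4, -1.1, -1.0]
gripper_width: 26.1
gripper_force: 6.0
```

Call:
send_rows(
  targets=[
    [[0, 0, 0, 0, 0, -0.004, 1], [0, 0, 0, 0, 0, 0, 1], [0, 0, 0, 0, 0, 0, 1]],
  ],
)

```text
time_s: 12.65
ee_pos: [485.4, -232.7, 22.6]
ee_rot: [180.0, -0.0, 75.6]
force: [0.7, -0.5, -0.1]
gripper_width: 26.5
gripper_force: 6.0
```

```bash
python3 w.py w5 new_rack:0; python3 - <<'E'
from h import *
w=np.load('w5.npz')['im'];a,_=optics.grab_frame('scene')
A=cv2.resize(a[95:165,200:270],(390,390),interpolation=cv2.INTER_CUBIC);B=cv2.resize(w[160:310,180:330],(390,390),interpolation=cv2.INTER_CUBIC)
save('s7.png',np.hstack([A,B]));print(env.state()['force'])
E
```

```text
[ 485.4 -232.7   22.6] [180.   -0.   75.6]
new_rack 0.65 [257. 116.] [ 505.  -163.6]
[-0.38505783 -0.1884879  -0.78646213]
```

View pics/s7.png

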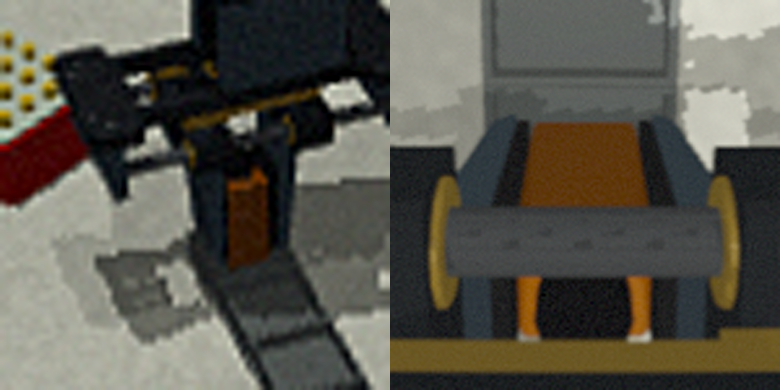

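The bottle stands upright in the end cell between the fingers: (245,225) in the left crop, amber at (585,165) in the right. I'll compare the shoulder height with the depth before releasing.

```bash
python3 - <<'E'
from h import *
for f in('w4','w5'):
    D=np.load(f+'.npz');c=optics.camera_info('wrist');P=(c,D['R'],D['t'])
    M=-D['R'].T@D['t']; im=D['im'].astype(int)
    amber=(im[:,:,0]>120)&(im[:,:,2]<60)&(im[:,:,0]>1.6*im[:,:,1]); amber[:200]=0;amber[320:]=0;amber[:,:225]=0;amber[:,285:]=0
    tz=dict(w4=142.5,w5=22.6)[f]
    for lo,hi in((200,240),(262,275),(275,290)):
        a=amber.copy();a[:lo]=0;a[hi:]=0
        X=cloud(P,D['d'],a); 
        if len(X): print(f,lo,len(X),np.percentile(X[:,2]-tz,[5,25,50,75,95]).round(1),X[:,:2].mean(0).round(1))
E
```

```text
w4 200 92 [35.7 36.4 36.7 37.1 37.7] [ 490.2 -208.7]
w4 262 71 [35.9 36.7 37.2 37.8 48.2] [ 487.  -226.9]
w4 275 33 [36.3 36.8 37.2 37.8 38.5] [ 488.  -230.9]Traceback (most recent call last):
  File "<stdin>", line 9, in <module>
  File "h.py", line 17, in cloud
    c,R,t=P; v,u=np.nonzero(mask&(depth>0)); r=rays(c,np.c_[u,v]); z=depth[v,u][:,None]
                                               ~~~~^^^^^^^^^^^^^^
  File "h.py", line 12, in rays
    return cv2.undistortPoints(np.array(uv,float).reshape(-1,1,2),K,np.array([c['k1'],0,0,0.])).reshape(-1,2)
           ~~~~~~~~~~~~~~~~~~~^^^^^^^^^^^^^^^^^^^^^^^^^^^^^^^^^^^^^^^^^^^^^^^^^^^^^^^^^^^^^^^^^
cv2.error: OpenCV(4.12.0) /io/opencv/modules/calib3d/src/undistort.dispatch.cpp:347: error: (-215:Assertion failed) CV_IS_MAT(_src) && CV_IS_MAT(_dst) && (_src->rows == 1 || _src->cols == 1) && (_dst->rows == 1 || _dst->cols == 1) && _src->cols + _src->rows - 1 == _dst->rows + _dst->cols - 1 && (CV_MAT_TYPE(_src->type) == CV_32FC2 || CV_MAT_TYPE(_src->type) == CV_64FC2) && (CV_MAT_TYPE(_dst->type) == CV_32FC2 || CV_MAT_TYPE(_dst->type) == CV_64FC2) in function 'cvUndistortPointsInternal'
```

```bash
python3 - <<'E'
from h import *
D=np.load('w5.npz');P=(optics.camera_info('wrist'),D['R'],D['t'])
for r0,r1,c0,c1 in((210,237,238,265),(270,283,230,236),(270,283,423-180-10,428-180-10),(268,285,424//1-0-0-150-0,280)):
    m=np.zeros((384,512),bool);m[r0:r1,c0:c1]=1
    X=cloud(P,D['d'],m)
    if len(X):print(r0,c0,len(X),np.percentile(X[:,2],[5,25,50,75,95]).round(1))
print(D['d'][205:290:6,252].round(), D['d'][205:290:6,233].round())
E
```

```text
210 238 725 [22.3 30.8 40.3 48.6 55. ]
270 230 77 [64.1 64.8 65.2 65.6 66.3]
270 233 65 [64.6 65.3 65.9 71.  77.3]
268 274 101 [64.3 64.6 65.1 65.7 66.3]
[194. 179. 171. 162. 156. 148.  84.  81.  80.  82.  84. 128. 129. 130.
 131.] [196. 172. 173. 163. 156. 148.  84.  83.  82.  82.  84. 141. 142. 144.
 145.]
```

Call:
send_rows(
  targets=[
    [[0, 0, 0, 0, 0, -0.01, 1], [0, 0, 0, 0, 0, -0.008, 1], [0, 0, 0, 0, 0, -0.004, 1], [0, 0, 0, 0, 0, 0, 1], [0, 0, 0, 0, 0, 0, 1]],
  ],
  grip_force=3,
)

```text
time_s: 13.3
ee_pos: [485.4, -232.7, 18.2]
ee_rot: [180.0, -0.0, 75.6]
force: [-0.2, 0.0, -0.4]
gripper_width: 25.8
gripper_force: 3.0
```

```bash
python3 w.py w6; python3 - <<'E'
from h import *
u=np.array([np.cos(np.radians(75.5)),np.sin(np.radians(75.5))])
print(env.state()['force'])
for f in('w5','w6'):
    D=np.load(f+'.npz');P=(optics.camera_info('wrist'),D['R'],D['t'])
    m=np.zeros((384,512),bool);m[210:237,238:265]=1
    X=cloud(P,D['d'],m);X=X[(X[:,2]>25)]
    p=np.polyfit(X[:,2],X[:,:2]@u,1);print(f,'tilt deg',np.degrees(np.arctan(p[0])))
    m[:]=0;m[270:283,230:236]=1;print(np.median(cloud(P,D['d'],m)[:,2]))
E
```

```text
[ 485.4 -232.7   18.2] [180.   -0.   75.6]
[ 0.93257946  0.08586897 -0.36889209]
w5 tilt deg -4.806148484757339
65.19083136460618
w6 tilt deg -4.822562912538947
60.67432329625558
```

Call:
send_rows(
  targets=[
    [[0, 0, 0, 0, 0, -0.004, 1], [0, 0, 0, 0, 0, 0, 1], [0, 0, 0, 0, 0, 0, 1]],
  ],
)

```text
time_s: 13.65
ee_pos: [485.5, -232.8, 17.5]
ee_rot: [180.0, 0.0, 75.6]
force: [-0.5, -0.0, -0.6]
gripper_width: 26.1
gripper_force: 3.0
```

```bash
python3 w.py w6; python3 - <<'E'
from h import *
u=np.array([np.cos(np.radians(75.5)),np.sin(np.radians(75.5))])
print(env.state()['force'])
for f in('w4','w6'):
    D=np.load(f+'.npz');P=(optics.camera_info('wrist'),D['R'],D['t'])
    m=np.zeros((384,512),bool);m[210:234,240:265]=1
    X=cloud(P,D['d'],m);X=X[(X[:,2]>25)]
    p=np.polyfit(X[:,2],X[:,:2]@u,1);print(f,'tilt deg',np.degrees(np.arctan(p[0])))
    m[:]=0;m[270:283,230:236]=1;print(np.median(cloud(P,D['d'],m)[:,2]))
E
```

```text
[ 485.5 -232.8   17.5] [180.    0.   75.6]
[0.27014699 0.22406435 0.6638057 ]
w4 tilt deg -0.04416765702170306
179.13314195895632
w6 tilt deg -4.810725925332042
59.96956920621662
```

Call:
send_rows(
  targets=[
    [[0, 0, 0, 0, 0, 0.02, 1], [-0.0516, 0.0133, 0, 0, 0, 0, 1], [0, 0, 0, 0, 0, 0, 1], [0, 0, 0, 0, 0, -0.009, 1], [0, 0, 0, 0, 0, -0.009, 1], [0, 0, 0, 0, 0, 0, 1], [0, 0, 0, 0, 0, 0, 1]],
  ],
)

```text
time_s: 14.4
ee_pos: [485.2, -233.0, 17.7]
ee_rot: [-180.0, 4.8, 75.5]
force: [-0.1, 0.2, 0.4]
gripper_width: 25.7
gripper_force: 3.0
```

```bash
python3 w.py w7; python3 - <<'E'
from h import *
u=np.array([np.cos(np.radians(75.5)),np.sin(np.radians(75.5))])
print(env.state()['force'])
for f in('w7',):
    D=np.load(f+'.npz');P=(optics.camera_info('wrist'),D['R'],D['t'])
    m=np.zeros((384,512),bool);m[210:234,240:265]=1
    X=cloud(P,D['d'],m);X=X[(X[:,2]>25)]
    p=np.polyfit(X[:,2],X[:,:2]@u,1);print(f,'tilt deg',np.degrees(np.arctan(p[0])))
    m[:]=0;m[270:283,230:236]=1;print(np.median(cloud(P,D['d'],m)[:,2]))
E
```

```text
[ 485.2 -233.    17.7] [-180.     4.8   75.5]
[ 0.24437545 -0.85744048 -0.18687772]
w7 tilt deg 0.1763504102825654
60.94236932791431
```

The bottle is level and about 1 mm above the floor. I'm lowering slightly and opening.

Call:
send_rows(
  targets=[
    [[0, 0, 0, 0, 0, -0.004, 1], [0, 0, 0, 0, 0, 0, 1], [0, 0, 0, 0, 0, 0, -1], [0, 0, 0, 0, 0, 0, -1], [0, 0, 0, 0, 0, 0, -1], [0, 0, 0, 0, 0, 0, -1], [0, 0, 0, 0, 0, 0, -1], [0, 0, 0, 0, 0, 0, -1], [0, 0, 0, 0, 0, 0, -1], [0, 0, 0, 0, 0, 0, -1]],
  ],
)

```text
time_s: 15.45
ee_pos: [485.3, -232.7, 16.9]
ee_rot: [-180.0, 4.8, 75.6]
force: [-1.2, 0.4, -0.5]
gripper_width: 87.3
gripper_force: 0.0
```

Call:
send_rows(
  targets=[
    [[0, 0, 0, 0, 0, 0.1, -1], [0.0516, -0.0133, 0, 0, 0, 0.2, -1], [0, 0, 0, 0, 0, 0.25, -1], [0, 0, 0, 0, 0, 0, -1]],
  ],
)

```text
time_s: 15.85
ee_pos: [489.4, -235.2, 133.5]
ee_rot: [179.2, 0.2, 75.5]
force: [0.5, -0.9, 0.8]
gripper_width: 91.4
gripper_force: 0.0
```

```bash
python3 w.py w8; python3 - <<'E'
from h import *
D=np.load('w8.npz');P=(optics.camera_info('wrist'),D['R'],D['t'])
X=cloud(P,D['d'],np.ones((384,512),bool))
for lo,hi in((56,64),(68,76)):
    Q=X[(np.hypot(X[:,0]-485,X[:,1]+233)<28)&(X[:,2]>lo)&(X[:,2]<hi)]
    if len(Q)>5: print(len(Q),cv2.minAreaRect(Q[:,:2].astype(np.float32)),np.median(Q[:,2]))
E
```

```text
[ 489.4 -235.2  133.5] [179.2   0.2  75.5]
444 ((485.3234558105469, -232.0247344970703), (25.22283172607422, 25.462900161743164), 75.280517578125) 59.540836081186754
336 ((485.70953369140625, -232.31915283203125), (16.877296447753906, 17.31825065612793), 26.333101272583008) 71.74310956165613
```

The square bottle stands level and centred in its cell: shoulder at 59.5 mm, cap at 71.7 mm. Next is the vial.

Call:
send_rows(
  targets=[
    [[0, 0, 0.0936, 0.0416, 0.235, 0, -1], [0, 0, 0.0936, 0.0416, 0.235, 0, -1], [0, 0, 0.0936, 0.0416, 0.235, 0, -1], [0, 0, 0.0936, 0.0416, 0.235, 0, -1], [0, 0, 0.0936, 0.0416, 0.235, 0, -1], [0, 0, 0.0936, 0.0416, 0.235, 0, -1], [0, 0, 0.0936, 0.0416, 0.235, 0, -1], [0, 0, 0.0936, 0.0416, 0.235, 0, -1], [0, 0, 0, 0, 0, 0, -1], [0, 0, 0, 0, 0, 0, -1]],
  ],
)

```text
time_s: 16.9
ee_pos: [550.8, 144.0, 125.3]
ee_rot: [-179.8, -0.1, 143.1]
force: [-1.4, -1.1, -1.6]
gripper_width: 91.5
gripper_force: 0.0
```

```bash
cat > top.py <<'E'
import sys
from h import *
f=sys.argv[1]; D=np.load(f+'.npz');P=(optics.camera_info('wrist'),D['R'],D['t'])
X=cloud(P,D['d'],np.ones((384,512),bool))
for a in sys.argv[2:]:
    x,y,lo,hi=map(float,a.split(','))
    Q=X[(np.hypot(X[:,0]-x,X[:,1]-y)<26)&(X[:,2]>lo)&(X[:,2]<hi)]
    if len(Q)>5: c,r=cv2.minEnclosingCircle(Q[:,:2].astype(np.float32)); print(a,len(Q),np.round(c,1),round(r,1),np.median(Q[:,2]).round(1))
E
python3 w.py w9; python3 top.py w9 552,143,85,95 514.7,171.4,56,64 476.8,198,57,66
```

```text
[550.8 144.  125.3] [-1.798e+02 -1.000e-01  1.431e+02]
552,143,85,95 922 [551.8 142.6] 13.4 89.6
514.7,171.4,56,64 341 [514.7 170.8] 12.9 61.8
476.8,198,57,66 1143 [476.6 198.3] 14.8 61.8
```

Call:
send_rows(
  targets=[
    [[0, 0, 0, 0.005, -0.007, -0.2, -1], [0, 0, 0, 0, 0, -0.2, -1], [0, 0, 0, 0, 0, -0.113, -1], [0, 0, 0, 0, 0, 0, 1], [0, 0, 0, 0, 0, 0, 1], [0, 0, 0, 0, 0, 0, 1], [0, 0, 0, 0, 0, 0, 1], [0, 0, 0, 0, 0, 0, 1], [0, 0, 0, 0, 0, 0, 1], [0, 0, 0, 0, 0, 0, 1], [0, 0, 0, 0, 0, 0, 1], [0, 0, 0, 0, 0, 0, 1]],
  ],
  grip_force=15,
)

```text
time_s: 18.15
ee_pos: [552.9, 142.0, 24.5]
ee_rot: [180.0, 0.0, 143.0]
force: [-0.1, -0.3, 0.6]
gripper_width: 25.9
gripper_force: 15.0
```

Call:
send_rows(
  targets=[
    [[0, 0, 0, 0, 0, 0, 1], [0, 0, 0, 0, 0, 0, 1], [0, 0, 0, 0, 0, 0, 1], [0, 0, 0, 0, 0, 0, 1]],
  ],
)

```text
time_s: 18.55
ee_pos: [553.0, 141.9, 24.5]
ee_rot: [180.0, 0.0, 143.0]
force: [-0.4, 0.2, 1.6]
gripper_width: 26.3
gripper_force: 15.0
```

Call:
send_rows(
  targets=[
    [[0, 0, 0, 0, 0, 0.1, 1], [0, 0, 0, 0, 0, 0.2, 1], [0, 0, 0, 0, 0, 0.2, 1], [0, 0, -0.0937, -0.0353, -0.206, 0, 1], [0, 0, -0.0937, -0.0353, -0.206, 0, 1], [0, 0, -0.0937, -0.0353, -0.206, 0, 1], [0, 0, -0.0937, -0.0353, -0.206, 0, 1], [0, 0, -0.0937, -0.0353, -0.206, 0, 1], [0, 0, -0.0937, -0.0353, -0.206, 0, 1], [0, 0, -0.0937, -0.0353, -0.206, 0, 1], [0, 0, -0.0937, -0.0353, -0.206, 0, 1]],
  ],
)

```text
time_s: 19.65
ee_pos: [495.7, -189.2, 124.2]
ee_rot: [-180.0, -0.0, 75.1]
force: [0.4, -0.2, -1.1]
gripper_width: 25.9
gripper_force: 15.0
```

Call:
send_rows(
  targets=[
    [[0, 0, 0, 0, 0, 0, 1], [0, 0, 0, 0, 0, 0, 1]],
  ],
)

```text
time_s: 19.85
ee_pos: [496.0, -188.3, 124.0]
ee_rot: [-180.0, -0.0, 75.4]
force: [-0.4, 0.2, -0.1]
gripper_width: 26.2
gripper_force: 15.0
```

Call:
send_rows(
  targets=[
    [[0, 0, 0, 0.003, 0.002, -0.2, 1], [0, 0, 0, 0, 0, -0.18, 1], [0, 0, 0, 0, 0, -0.08, 1], [0, 0, 0, 0, 0, -0.02, 1], [0, 0, 0, 0, 0, -0.006, 1], [0, 0, 0, 0, 0, -0.006, 1], [0, 0, 0, 0, 0, 0, 1], [0, 0, 0, 0, 0, 0, 1]],
  ],
)

```text
time_s: 20.65
ee_pos: [497.7, -187.4, 26.9]
ee_rot: [179.9, 0.0, 75.5]
force: [0.5, 0.8, -1.1]
gripper_width: 26.1
gripper_force: 15.0
```

Call:
send_rows(
  targets=[
    [[0, 0, 0, 0, 0, -0.006, 1], [0, 0, 0, 0, 0, -0.005, 1], [0, 0, 0, 0, 0, 0, 1], [0, 0, 0, 0, 0, 0, 1]],
  ],
)

```text
time_s: 21.05
ee_pos: [497.4, -187.5, 24.4]
ee_rot: [179.9, 0.0, 75.5]
force: [-0.5, 0.8, 4.6]
gripper_width: 26.6
gripper_force: 15.0
```

Contact with the floor at the expected height (4.6 N). Releasing and going on to the dropper.

Call:
send_rows(
  targets=[
    [[0, 0, 0, 0, 0, 0.001, 1], [0, 0, 0, 0, 0, 0, -1], [0, 0, 0, 0, 0, 0, -1], [0, 0, 0, 0, 0, 0, -1], [0, 0, 0, 0, 0, 0, -1], [0, 0, 0, 0, 0, 0, -1], [0, 0, 0, 0, 0, 0, -1], [0, 0, 0, 0, 0, 0, -1], [0, 0, 0, 0, 0, 0.15, -1], [0, 0, 0, 0, 0, 0.25, -1], [0, 0, 0, 0, 0, 0.2, -1], [0, 0, 0, 0, 0, 0, -1]],
  ],
)

```text
time_s: 22.25
ee_pos: [500.7, -188.7, 149.9]
ee_rot: [179.3, 0.1, 75.5]
force: [0.1, -0.6, -0.1]
gripper_width: 91.2
gripper_force: 0.0
```

```bash
python3 w.py w10; python3 top.py w10 497,-187,85,95 485,-233,56,64
```

```text
[ 500.7 -188.7  149.9] [1.793e+02 1.000e-01 7.550e+01]
497,-187,85,95 763 [ 497.2 -185.9] 13.5 89.7
485,-233,56,64 259 [ 487.1 -226.5] 13.7 59.6
```

Call:
send_rows(
  targets=[
    [[0, 0, 0.0936, 0.011, 0.224, 0, -1], [0, 0, 0.0936, 0.011, 0.224, 0, -1], [0, 0, 0.0936, 0.011, 0.224, 0, -1], [0, 0, 0.0936, 0.011, 0.224, 0, -1], [0, 0, 0.0936, 0.011, 0.224, 0, -1], [0, 0, 0.0936, 0.011, 0.224, 0, -1], [0, 0, 0.0936, 0.011, 0.224, 0, -1], [0, 0, 0.0936, 0.011, 0.224, 0, -1], [0, 0, 0, 0, 0, 0, -1], [0, 0, 0, 0, 0, 0, -1]],
  ],
)

```text
time_s: 23.3
ee_pos: [513.5, 171.5, 142.3]
ee_rot: [-179.8, -0.1, 143.0]
force: [-0.1, -0.2, -0.9]
gripper_width: 91.3
gripper_force: 0.0
```

```bash
python3 w.py w11; python3 top.py w11 514.7,171.4,56,64  514.7,171.4,70,90 476.8,198,57,66
```

```text
[513.5 171.5 142.3] [-1.798e+02 -1.000e-01  1.430e+02]
514.7,171.4,56,64 266 [514.7 171.1] 12.9 61.5
514.7,171.4,70,90 243 [514.7 171. ] 7.9 72.6
476.8,198,57,66 886 [476.2 198.3] 14.9 61.8
```

Call:
send_rows(
  targets=[
    [[0, 0, 0, 0, 0.001, -0.24, -1], [0, 0, 0, 0, 0, -0.24, -1], [0, 0, 0, 0, 0, -0.122, -1], [0, 0, 0, 0, 0, 0, 1], [0, 0, 0, 0, 0, 0, 1], [0, 0, 0, 0, 0, 0, 1], [0, 0, 0, 0, 0, 0, 1], [0, 0, 0, 0, 0, 0, 1], [0, 0, 0, 0, 0, 0, 1], [0, 0, 0, 0, 0, 0, 1], [0, 0, 0, 0, 0, 0, 1], [0, 0, 0, 0, 0, 0, 1]],
  ],
  grip_force=12,
)

```text
time_s: 24.55
ee_pos: [514.6, 171.3, 23.6]
ee_rot: [180.0, -0.0, 142.9]
force: [-0.9, 0.1, 0.1]
gripper_width: 25.5
gripper_force: 12.0
```

Call:
send_rows(
  targets=[
    [[0, 0, 0, 0, 0, 0, 1], [0, 0, 0, 0, 0, 0, 1], [0, 0, 0, 0, 0, 0, 1], [0, 0, 0, 0, 0, 0, 1]],
  ],
)

```text
time_s: 24.95
ee_pos: [514.6, 171.3, 23.7]
ee_rot: [180.0, -0.0, 142.9]
force: [-1.3, -0.1, 2.1]
gripper_width: 25.9
gripper_force: 12.0
```

Call:
send_rows(
  targets=[
    [[0, 0, 0, 0, 0, 0.1, 1], [0, 0, 0, 0, 0, 0.2, 1], [0, 0, 0, 0, 0, 0.2, 1], [0, 0, -0.0936, -0.0036, -0.1946, 0, 1], [0, 0, -0.0936, -0.0036, -0.1946, 0, 1], [0, 0, -0.0936, -0.0036, -0.1946, 0, 1], [0, 0, -0.0936, -0.0036, -0.1946, 0, 1], [0, 0, -0.0936, -0.0036, -0.1946, 0, 1], [0, 0, -0.0936, -0.0036, -0.1946, 0, 1], [0, 0, -0.0936, -0.0036, -0.1946, 0, 1], [0, 0, -0.0936, -0.0036, -0.1946, 0, 1]],
  ],
)

```text
time_s: 26.05
ee_pos: [508.5, -141.6, 123.4]
ee_rot: [-180.0, -0.0, 75.1]
force: [0.3, 0.0, -0.5]
gripper_width: 26.1
gripper_force: 12.0
```

Call:
send_rows(
  targets=[
    [[0, 0, 0, 0, 0, 0, 1], [0, 0, 0, 0, 0, 0, 1]],
  ],
)

```text
time_s: 26.25
ee_pos: [508.6, -140.5, 123.2]
ee_rot: [-180.0, -0.0, 75.4]
force: [-0.3, 1.3, -0.4]
gripper_width: 25.7
gripper_force: 12.0
```

Call:
send_rows(
  targets=[
    [[0, 0, 0, -0.002, 0, -0.2, 1], [0, 0, 0, 0, 0, -0.18, 1], [0, 0, 0, 0, 0, -0.08, 1], [0, 0, 0, 0, 0, -0.02, 1], [0, 0, 0, 0, 0, -0.006, 1], [0, 0, 0, 0, 0, -0.006, 1], [0, 0, 0, 0, 0, -0.005, 1], [0, 0, 0, 0, 0, 0, 1], [0, 0, 0, 0, 0, 0, 1]],
  ],
)

```text
time_s: 27.15
ee_pos: [508.8, -140.1, 24.8]
ee_rot: [179.9, 0.0, 75.5]
force: [0.0, -1.0, -0.3]
gripper_width: 25.7
gripper_force: 12.0
```

Call:
send_rows(
  targets=[
    [[0, 0, 0, 0, 0, -0.006, 1], [0, 0, 0, 0, 0, 0, 1], [0, 0, 0, 0, 0, 0, 1]],
  ],
)

```text
time_s: 27.45
ee_pos: [508.8, -140.2, 23.6]
ee_rot: [179.9, 0.0, 75.5]
force: [-1.1, 0.6, 5.2]
gripper_width: 25.8
gripper_force: 12.0
```

Call:
send_rows(
  targets=[
    [[0, 0, 0, 0, 0, 0.001, 1], [0, 0, 0, 0, 0, 0, -1], [0, 0, 0, 0, 0, 0, -1], [0, 0, 0, 0, 0, 0, -1], [0, 0, 0, 0, 0, 0, -1], [0, 0, 0, 0, 0, 0, -1], [0, 0, 0, 0, 0, 0, -1], [0, 0, 0, 0, 0, 0, -1], [0, 0, 0, 0, 0, 0.15, -1], [0, 0, 0, 0, 0, 0.25, -1], [0, 0, 0, 0, 0, 0.2, -1], [0, 0, 0, 0, 0, 0, -1]],
  ],
)

```text
time_s: 28.65
ee_pos: [512.3, -141.1, 149.0]
ee_rot: [179.3, 0.0, 75.5]
force: [0.9, -1.3, -0.0]
gripper_width: 91.3
gripper_force: 0.0
```

```bash
python3 w.py w12; python3 top.py w12 509,-140,56,64 497,-187,85,95 509,-140,70,90
```

```text
[ 512.3 -141.1  149. ] [179.3   0.   75.5]
509,-140,56,64 245 [ 508.9 -140.5] 13.0 61.5
497,-187,85,95 21 [ 497.1 -185.9] 13.4 89.7
509,-140,70,90 236 [ 509.  -140.5] 8.1 72.5
```

Call:
send_rows(
  targets=[
    [[0, 0, 0.0936, -0.0203, 0.2116, 0, -1], [0, 0, 0.0936, -0.0203, 0.2116, 0, -1], [0, 0, 0.0936, -0.0203, 0.2116, 0, -1], [0, 0, 0.0936, -0.0203, 0.2116, 0, -1], [0, 0, 0.0936, -0.0203, 0.2116, 0, -1], [0, 0, 0.0936, -0.0203, 0.2116, 0, -1], [0, 0, 0.0936, -0.0203, 0.2116, 0, -1], [0, 0, 0.0936, -0.0203, 0.2116, 0, -1], [0, 0, 0, 0, 0, 0, -1], [0, 0, 0, 0, 0, 0, -1]],
  ],
)

```text
time_s: 29.7
ee_pos: [474.9, 198.7, 141.7]
ee_rot: [-179.8, -0.1, 143.0]
force: [-0.7, -1.0, 1.4]
gripper_width: 91.1
gripper_force: 0.0
```

```bash
python3 w.py w13; python3 top.py w13 476.8,198,57,66
```

```text
[474.9 198.7 141.7] [-1.798e+02 -1.000e-01  1.430e+02]
476.8,198,57,66 798 [476.5 198.5] 14.9 61.7
```

Call:
send_rows(
  targets=[
    [[0, 0, 0, 0.002, 0.001, -0.22, -1], [0, 0, 0, 0, 0, -0.22, -1], [0, 0, 0, 0, 0, -0.105, -1], [0, 0, 0, 0, 0, 0, 1], [0, 0, 0, 0, 0, 0, 1], [0, 0, 0, 0, 0, 0, 1], [0, 0, 0, 0, 0, 0, 1], [0, 0, 0, 0, 0, 0, 1], [0, 0, 0, 0, 0, 0, 1], [0, 0, 0, 0, 0, 0, 1], [0, 0, 0, 0, 0, 0, 1], [0, 0, 0, 0, 0, 0, 1]],
  ],
  grip_force=15,
)

```text
time_s: 30.95
ee_pos: [476.4, 198.8, 34.3]
ee_rot: [180.0, 0.0, 142.9]
force: [0.3, -0.2, 1.6]
gripper_width: 29.0
gripper_force: 15.0
```

Call:
send_rows(
  targets=[
    [[0, 0, 0, 0, 0, 0, 1], [0, 0, 0, 0, 0, 0, 1], [0, 0, 0, 0, 0, 0, 1], [0, 0, 0, 0, 0, 0, 1]],
  ],
)

```text
time_s: 31.35
ee_pos: [476.5, 198.7, 34.3]
ee_rot: [180.0, 0.0, 142.9]
force: [-1.5, -0.4, 1.8]
gripper_width: 29.6
gripper_force: 15.0
```

Call:
send_rows(
  targets=[
    [[0, 0, 0, 0, 0, 0.1, 1], [0, 0, 0, 0, 0, 0.2, 1], [0, 0, 0, 0, 0, 0.2, 1], [0, 0, -0.0936, 0.0278, -0.1828, 0, 1], [0, 0, -0.0936, 0.0278, -0.1828, 0, 1], [0, 0, -0.0936, 0.0278, -0.1828, 0, 1], [0, 0, -0.0936, 0.0278, -0.1828, 0, 1], [0, 0, -0.0936, 0.0278, -0.1828, 0, 1], [0, 0, -0.0936, 0.0278, -0.1828, 0, 1], [0, 0, -0.0936, 0.0278, -0.1828, 0, 1], [0, 0, -0.0936, 0.0278, -0.1828, 0, 1]],
  ],
)

```text
time_s: 32.45
ee_pos: [520.7, -95.3, 133.8]
ee_rot: [-180.0, -0.0, 75.1]
force: [1.6, 0.6, -1.6]
gripper_width: 29.5
gripper_force: 15.0
```

Call:
send_rows(
  targets=[
    [[0, 0, 0, 0, 0, 0, 1], [0, 0, 0, 0, 0, 0, 1]],
  ],
)

```text
time_s: 32.65
ee_pos: [520.5, -94.2, 133.7]
ee_rot: [-179.9, -0.0, 75.4]
force: [0.8, 0.3, -0.6]
gripper_width: 29.5
gripper_force: 15.0
```

Call:
send_rows(
  targets=[
    [[0, 0, 0, 0, 0, -0.2, 1], [0, 0, 0, 0, 0, -0.18, 1], [0, 0, 0, 0, 0, -0.08, 1], [0, 0, 0, 0, 0, -0.02, 1], [0, 0, 0, 0, 0, -0.006, 1], [0, 0, 0, 0, 0, -0.006, 1], [0, 0, 0, 0, 0, -0.005, 1], [0, 0, 0, 0, 0, 0, 1], [0, 0, 0, 0, 0, 0, 1]],
  ],
)

```text
time_s: 33.55
ee_pos: [521.3, -93.8, 35.4]
ee_rot: [179.9, -0.0, 75.5]
force: [0.9, 0.4, -1.4]
gripper_width: 29.4
gripper_force: 15.0
```

Call:
send_rows(
  targets=[
    [[0, 0, 0, 0, 0, -0.005, 1], [0, 0, 0, 0, 0, 0, 1], [0, 0, 0, 0, 0, 0, 1]],
  ],
)

```text
time_s: 33.85
ee_pos: [521.2, -93.9, 34.3]
ee_rot: [179.9, -0.0, 75.5]
force: [0.4, -0.2, 3.2]
gripper_width: 29.4
gripper_force: 15.0
```

Call:
send_rows(
  targets=[
    [[0, 0, 0, 0, 0, 0.001, 1], [0, 0, 0, 0, 0, 0, -1], [0, 0, 0, 0, 0, 0, -1], [0, 0, 0, 0, 0, 0, -1], [0, 0, 0, 0, 0, 0, -1], [0, 0, 0, 0, 0, 0, -1], [0, 0, 0, 0, 0, 0, -1], [0, 0, 0, 0, 0, 0, -1], [0, 0, 0, 0, 0, 0.15, -1], [0, 0, 0, 0, 0, 0.25, -1], [0, 0, 0, 0, 0, 0.25, -1], [0, 0, 0, 0, 0, 0, -1]],
  ],
)

```text
time_s: 35.05
ee_pos: [525.4, -94.7, 171.1]
ee_rot: [179.1, -0.1, 75.5]
force: [1.1, -1.2, -0.3]
gripper_width: 90.9
gripper_force: 0.0
```

Call:
send_rows(
  targets=[
    [[0, 0, 0, 0, -0.22, 0.1, -1], [0, 0, 0, 0, -0.22, 0.1, -1], [0, 0, 0, 0, -0.22, 0.1, -1], [0, 0, 0, -0.05, -0.22, 0.1, -1], [0, 0, 0, -0.05, -0.22, 0.1, -1], [0, 0, 0, 0, 0, 0, -1], [0, 0, 0, 0, 0, 0, -1]],
  ],
)

```text
time_s: 35.75
ee_pos: [500.5, -314.3, 263.3]
ee_rot: [-180.0, -0.1, 75.4]
force: [0.3, -0.2, 0.5]
gripper_width: 91.2
gripper_force: 0.0
```

```bash
python3 w.py w14; python3 top.py w14 521,-94,57,66 509,-140,56,64 497,-187,85,95 485,-233,68,76
```

```text
[ 500.5 -314.3  263.3] [-1.80e+02 -1.00e-01  7.54e+01]
521,-94,57,66 97 [ 518.1 -103.7] 11.9 61.2
509,-140,56,64 179 [ 508.3 -140.9] 13.3 61.5
497,-187,85,95 467 [ 496.8 -186.2] 13.6 89.7
485,-233,68,76 165 [ 485.7 -232.3] 8.8 71.7
```

View pics/w14.png

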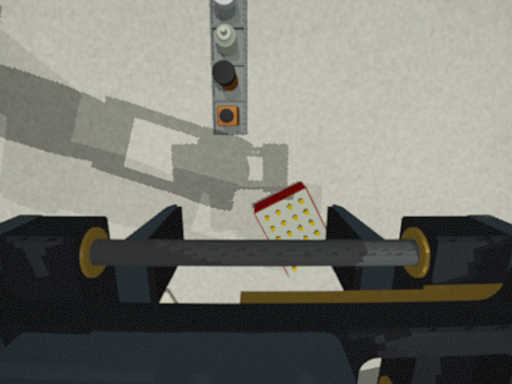

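All four stand upright in the new rack. From the end farthest from the handle they are the square bottle (227,116), vial (225,73), dropper (225,38) and jar (223,8), with the jar partly cut off at the picture's edge but at full cap height. The gripper is clear of everything, so I'm handing in.

```bash
python3 -c "
from workcell import env
print(env.job_done())"
```

```text
the job is handed in; nothing more can be done
None
```

All four bottles stand upright in the grey rack in reverse order (from its handle: jar, dropper, vial, square) and the job is handed in at about 36 s; on the first try the square bottle pressed on a divider (about 18 N, tilting about 5° in the grip) before I levelled it and set it down.

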